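# Lay the coaster in the tray, dished side up

## Task

Get the coffee tray ready: take the square coaster out of the grey rack, turn it over so that its dished side is up and its feet are down, and lay it flat inside the square well of the wooden tray, letting go of it there. Leave the hexagonal coaster where it is in the rack.

Things in the scene. Friction and masses are not known exactly. Their poses are not given: they have to be found in the camera images.
- coaster_square_mid (a point): Centre of the square light-wood coaster, 92 x 92 x 13 mm, 90 g. z points out of its dished side (hollow 4 mm deep in a border 7 mm wide); the back is flat with 4 feet 2 mm high, 28 mm from the centre along x and y; x, y run along its edges. It starts standing on its +x edge, leaning 15 degrees, top away from the robot: back towards the robot and up, dish away and down.
- coaster_hex_mid (a point): Centre of the other coaster in the rack, beside the square one (left or right), the gap between them about 16 mm: same wood, thickness and height, but hexagonal, 92 mm across flats. To be left alone.
- tray_well (a point): Centre of the floor of the empty square well of the dark wooden tray, 4 mm above the worktop; z up. The well is 134 x 134 mm inside along the point's x and y axes, its walls rise 8 mm above its floor. x points away from the robot (give or take 20 degrees); beyond the +x wall is a narrow well with a teaspoon. The tray is fixed, 206 x 150 mm.
- rack: Grey plastic rack, fixed, 216 mm wide (y); origin on the worktop, x points away from the robot (give or take 20 degrees). The coasters stand in it, their top edges about 100 mm above the worktop, between a front lip 16 mm high and a sloping back rest 57 mm high, with stops 20 mm high at their sides; above that they stand free on both faces.
Not all that is in view belongs to the job. Leave any green look-alike of the part that bears coaster_square_mid alone.

How it is judged:
By the outcome, as a careful person would: the job done as asked, in the order asked, and still so for the second after the job is handed in, with the robot touching nothing.
It also fails if it takes over 35 s, if anything falls off the work surface, if the arm or the gripper's body presses on something with over 40 N, if the wrist force passes 120 N, or if a joint passes its speed limit or range.

## Robot

A 7-joint arm with a two-finger parallel gripper is mounted at the origin on a cart in front of the work surface, level with it; the furniture and walls round the work are solid. World frame = base frame: x ahead of the robot, y to its left, z up, the work surface at z = 0. Lengths are in m, angles in rad, forces in N, time in s.
With the tool pointing down it reaches from about 0.425 to 0.975 m from the base axis. Payload 16.7 kg.
Tool frame: the origin (TCP) lies midway between the tips of the shut fingers; the grasp point (between the pads) lies 19 mm behind it; z points along the fingers, y is the line along which they close (so a half turn about z gives the same grasp; the last joint's range is limited). The gripper opens to 85 mm and grips with 20 to 120 N. Pads are 22 mm wide; open, the fingers measure 114 mm over their backs; the gripper's body (76 mm by 85 mm) begins 54 mm behind the grasp point. The pads swing forward as they close: fully open they stand 13 mm farther back than shut.
Start: joints at [-1.317, 0.426, 0.074, 1.606, -0.034, 1.111, -0.067], TCP at [0.265, 0.621, 0.231] pointing down, gripper open.
Joint ranges: [-2.85, 2.85], [-0.5, 2.14], [-1.23, 1.37], [0.21, 2.46], [-1.02, 4.16], [0.16, 2.05], [-2.73, 2.73]. Speed limits (rad/s): [1.89, 1.89, 2.39, 2.39, 3.01, 3.01, 3.01].

## Interface

Orientations are given as a rotation vector (axis times angle).
In Python, from bench import r gives the robot as it stands. The module is installed in compiled form; this text tells all that it offers.
- The arm moves only by the tool drive_tool, never from a script. Its argument "rows" is a list of rows, each an object of numbers: "x", "y", "z": the shift along the tool's x, y, z in cm; "twist": the turn about the tool's z in rad. In form: [{"x": .., "y": .., "z": .., "twist": ..}, ...]. A call has 1 to 5 rows; each row is the pose to reach, as a shift and turn from the pose commanded when the call began, along the tool's axes at that moment; what a row does not reach only later rows make up. A row lasts 1/12 s, in which the tool goes at most 41.7 mm and 7.16 degrees, less where a joint would pass 70% of its speed; a pose out of reach is approached as far as the arm can. A call with a gripper value outside its range is refused whole. "jaw" is the opening, from 0 (shut) to 1 (fully open), set as the call begins (left out, the last holds). The fingers move at their own pace and stop on an object; "grip_force" is the grip in N (left out, the last holds). Time passes only in rows, so rows that repeat a pose let the fingers close. It gives the time, the measured TCP pose, the force, the opening and the grip force at its end, in the units of the state.
- r.sense(): the state, without advancing time (a new reading comes with each control period).
- r.snapshot(name): name is "side" or "top"; returns the picture (400x640x3 uint8, blue, green, red); there is no depth.
- r.camera_model(name): a dict with "vertical_fov" (degrees; the focal length in pixels is half the picture's height over the tangent of half this angle, whatever the lens; pixels are square), "cx", "cy" (the principal point, pixels), "extrinsics" (4x4, takes a point from camera to world coordinates). Camera axes: x right, y down, z forward; pixel columns grow to the right and rows downward; lengths in m; the calibration is good to about 2 mm. A picture is of the moment at which its call begins. camera_model takes no time and is no camera call.
- r.finish_job(): hands the job in; it is judged then, once.
The state is a dict: "t": time; "q": joint angles; "qd": joint speeds; "tau": joint torques, N m; "eef_pos": TCP position; "tcp_rot": TCP orientation; "ft_force": force on the tool from outside, world axes, zero at the start; "torque": the same for the moment, N m; "opening": finger opening in m; "finger_force": force on a finger pad.
Only numpy, scipy, OpenCV 4.12 (cv2) and the standard library are available. Lean on these libraries where they do the work, as an engineer would, in place of code of your own. Each camera call takes 0.05 s, during which the arm holds its last target. There are 200 camera calls.

## Working session

There is one attempt and no reset: what is moved stays moved. The work goes in short steps, Python scripts to look and compute and a tool call to move; the robot and the scene stay as the last step left them, time stands still between calls to the robot, and variables do not carry over. Pictures are saved under pics/ and viewed, at most 10 in all, crops included, and the job is handed in when it is done.

Besides the shell and the picture viewer there is one more tool, called as name(argument=value, ...) on one line, values as JSON. drive_tool: Moves the arm, as the interface text tells. Its arguments: {"type":"object","properties":{"rows":{"type":"array","items":{"type":"object","properties":{"x":{"type":"number"},"y":{"type":"number"},"z":{"type":"number"},"twist":{"type":"number"}}}},"jaw":{"type":"number"},"grip_force":{"type":"number"}},"required":["rows"]}

```bash
mkdir -p pics
python3 - <<'E'
from bench import r
import cv2,numpy as np
np.set_printoptions(precision=4,suppress=True)
for n in("side","top"):
    cv2.imwrite(f"pics/{n}0.png",r.snapshot(n)); print(n,r.camera_model(n))
s=r.sense();print(s)
E
```

```text
side {'vertical_fov': 52.43437083326219, 'cx': 319.341737477991, 'cy': 201.8859830488994, 'extrinsics': array([[-0.9848, -0.0703,  0.1589,  0.379 ],
       [-0.172 ,  0.5241, -0.8341,  0.5147],
       [-0.0246, -0.8487, -0.5282,  0.5183],
       [ 0.    ,  0.    ,  0.    ,  1.    ]])}
top {'vertical_fov': 47.75354442765361, 'cx': 320.80694894950614, 'cy': 200.94122422655, 'extrinsics': array([[ 0.0108, -0.9938,  0.1106,  0.4044],
       [-0.9999, -0.0101,  0.0076, -0.1797],
       [-0.0064, -0.1107, -0.9938,  1.088 ],
       [ 0.    ,  0.    ,  0.    ,  1.    ]])}
{'t': 0.1, 'q': array([-1.3175,  0.4267,  0.0738,  1.6066, -0.0341,  1.1108, -0.0671]), 'qd': array([-0.0011, -0.0013,  0.0009, -0.0002,  0.0016,  0.0002,  0.0001]), 'tau': array([  0.0083, -95.1536,   3.7706, -46.4412,   0.0195,   0.0065,
        -0.0001]), 'eef_pos': array([0.2645, 0.6206, 0.2306]), 'tcp_rot': array([-0.6285, -3.0779,  0.0019]), 'ft_force': array([-0.9522,  0.033 , -0.4124]), 'torque': array([ 0.0275,  0.0044, -0.0031]), 'finger_force': 0.0, 'opening': 0.08547909811946662}
```

View pics/side0.png

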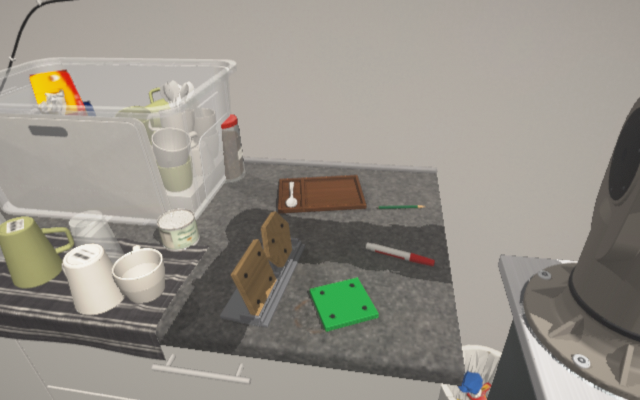

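View pics/top0.png

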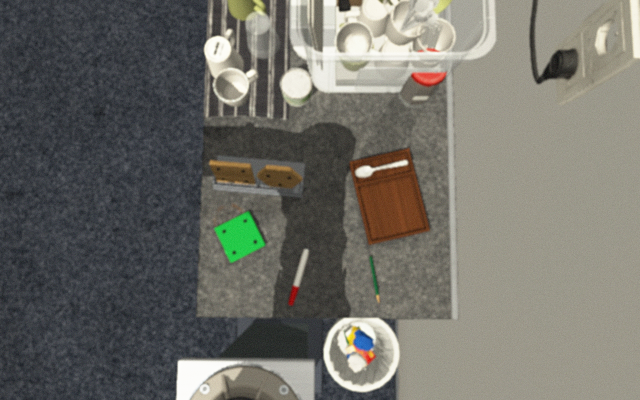

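Run:
```python
import cv2,numpy as np
a=cv2.imread("pics/side0.png")[200:330,210:310];b=cv2.imread("pics/top0.png")[145:205,200:310]
a=cv2.resize(a,None,fx=4,fy=4,interpolation=2)
b=cv2.resize(b,None,fx=3.6,fy=3.6,interpolation=2)
o=np.zeros((520,800,3),np.uint8);o[:520,:400]=a;o[:b.shape[0],400:400+b.shape[1]]=b[:,:400]
cv2.imwrite("pics/crop0.png",o)
```

```text
(no output)
```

View pics/crop0.png

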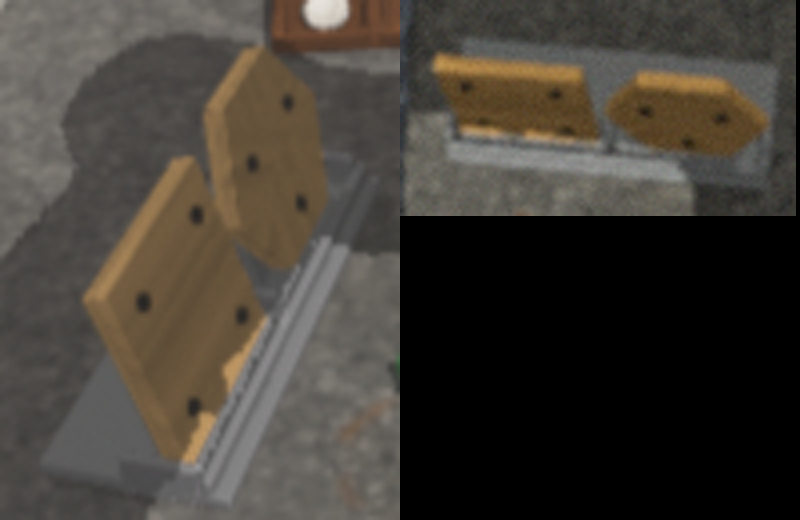

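The square coaster is the left one in the top view, at (233,172), and the near one in the side view, at (253,275). It has a straight square outline and 4 feet. The one at (280,177) in the top view is hexagonal. The green one at (240,237) is the decoy. The tray is at (390,195), with the spoon well on its far (+x) side.

```bash
cat > h.py <<'E'
from bench import r
import cv2,numpy as np
np.set_printoptions(precision=4,suppress=True)
def ray(n,p):
    m=r.camera_model(n);f=200/np.tan(np.radians(m["vertical_fov"]/2));E=m["extrinsics"]
    return E[:3,3],E[:3,:3]@np.array([(p[0]-m["cx"])/f,(p[1]-m["cy"])/f,1])
def plane(n,p,z):
    o,d=ray(n,p);return o+d*(z-o[2])/d[2]
def tri(ps,pt):
    A=[];b=[]
    L=[ray("side",ps),ray("top",pt)]
    for o,d in L:
        d=d/np.linalg.norm(d);P=np.eye(3)-np.outer(d,d);A.append(P);b.append(P@o)
    X=np.linalg.lstsq(np.vstack(A),np.hstack(b),rcond=None)[0]
    return X,[np.linalg.norm(a@X-c)*1e3 for a,c in zip(A,b)]
def dark(im,p,w=3):
    x,y=map(int,np.round(p));g=cv2.cvtColor(im,6).astype(float)[y-w:y+w+1,x-w:x+w+1]
    k=np.clip(np.median(g)*.85-g,0,None);Y,X=np.mgrid[y-w:y+w+1,x-w:x+w+1]
    return np.array([(k*X).sum(),(k*Y).sum()])/k.sum()
E
python3 - <<'E'
from h import *
S=cv2.imread("pics/side0.png");T=cv2.imread("pics/top0.png")
for s,t in [((245.8,275.5),(218.3,169.4)),((259,253.5),(243.3,171.4)),((258.5,301.8),(223.3,178.9)),((270.5,279),(246.7,181.4))]:
    a=dark(S,s);b=dark(T,t);print(a,b,*tri(a,b), tri(s,t)[0])
# top corners of back face, crop coords
c=lambda u,v:(210+u/4,200+v/4)
d=lambda u,v:(200+(u-400)/3.6,145+v/3.6)
print("top near",tri(c(100,303),d(441,73)));print("top far",tri(c(196,170),d(585,82)))
hsv=cv2.cvtColor(T,40);m=cv2.inRange(hsv,(0,90,30),(14,255,170));m[:, :335]=0;m[:140]=0;m[260:]=0
m=cv2.morphologyEx(m,cv2.MORPH_CLOSE,np.ones((5,5)))
C=max(cv2.findContours(m,0,2)[0],key=cv2.contourArea)
R=cv2.minAreaRect(C);B=cv2.boxPoints(R);print(R,B)
W=np.array([plane("top",p,.012) for p in B])
print(W,W.mean(0),[np.linalg.norm(W[i]-W[i-1]) for i in range(4)])
E
```

```text
[245.4024 275.1829] [217.7772 168.7545] [0.5871 0.0613 0.0848] [np.float64(0.33614991754026896), np.float64(0.3361499175388876)] [0.5864 0.0605 0.0835]
[258.7569 253.33  ] [242.7861 170.9364] [0.5828 0.0048 0.0839] [np.float64(0.2821337254487796), np.float64(0.28213372544799337)] [0.5823 0.0039 0.0828]
[257.9563 301.2595] [222.74 178.32] [0.5733 0.0615 0.0302] [np.float64(0.5381021479339548), np.float64(0.5381021479337493)] [0.5725 0.0607 0.0282]
[270.0148 278.4717] [246.1404 180.6952] [0.5683 0.0059 0.0301] [np.float64(0.33881656807593014), np.float64(0.3388165680761218)] [0.5674 0.0049 0.0281]
top near (array([0.5956, 0.0744, 0.094 ]), [np.float64(2.8172154854152267), np.float64(2.8172154854152796)])
top far (array([ 0.5884, -0.0157,  0.0908]), [np.float64(0.21214720001964155), np.float64(0.2121472000190283)])
((388.8388977050781, 195.93963623046875), (86.45020294189453, 63.53425979614258), 76.17134857177734) [[347.6609 161.5604]
 [409.3536 146.3745]
 [430.0169 230.3189]
 [368.3242 245.5048]]
[[ 0.6207 -0.2353  0.012 ]
 [ 0.6595 -0.3848  0.012 ]
 [ 0.4566 -0.4316  0.012 ]
 [ 0.4191 -0.2851  0.012 ]] [ 0.539  -0.3342  0.012 ] [np.float64(0.20761590527095788), np.float64(0.15440405280449837), np.float64(0.20826847094973477), np.float64(0.15118502679134052)]
```

```bash
cat >> h.py <<'E'
from scipy.spatial.transform import Rotation as Ro
def go(x,y,z,yaw):
    "shift in cm and twist (tool axes) to a world point with tool y at yaw degrees"
    s=r.sense();M=Ro.from_rotvec(s["tcp_rot"]).as_matrix()
    d=M.T@(np.array([x,y,z])-s["eef_pos"])*100
    cur=np.degrees(np.arctan2(M[1,1],M[0,1]));tw=-np.radians((yaw-cur+180)%360-180)
    print("t",round(s["t"],2),"pos",s["eef_pos"],"yaw",round(cur,1),"tilt",np.round(M[:2,2],3),"-> xyz",np.round(d,2),"twist",round(tw,3),"F",s["ft_force"],"open",round(s["opening"],4),"q",s["q"])
E
python3 -c "
from h import *
go(.5945,.032,.2,-4.8)"
```

```text
t 0.1 pos [0.2645 0.6206 0.2306] yaw 66.9 tilt [-0.    -0.001] -> xyz [-53.43 -41.21   3.12] twist 1.252 F [-0.9522  0.033  -0.4124] open 0.0855 q [-1.3175  0.4267  0.0738  1.6066 -0.0341  1.1108 -0.0671]
```

drive_tool(rows=[{"x":-2,"y":-1.5,"twist":0.08},{"x":-4.8,"y":-3.7,"twist":0.18},{"x":-7.8,"y":-6,"twist":0.28},{"x":-10.8,"y":-8.3,"twist":0.38},{"x":-13.8,"y":-10.6,"twist":0.48}], jaw=1, grip_force=20)

```text
schema error: expected keys x, y, z, twist
```

```bash
python3 -c "
from h import *
go(.5945,.032,.2,-4.8)"
```

```text
t 0.1 pos [0.2645 0.6206 0.2306] yaw 66.9 tilt [-0.    -0.001] -> xyz [-53.43 -41.21   3.12] twist 1.252 F [-0.9522  0.033  -0.4124] open 0.0855 q [-1.3175  0.4267  0.0738  1.6066 -0.0341  1.1108 -0.0671]
```

drive_tool(rows=[{"x":-2,"y":-1.5,"z":0,"twist":0.08},{"x":-4.8,"y":-3.7,"z":0,"twist":0.18},{"x":-7.8,"y":-6,"z":0,"twist":0.28},{"x":-10.8,"y":-8.3,"z":0,"twist":0.38},{"x":-13.8,"y":-10.6,"z":0,"twist":0.48}], jaw=1, grip_force=20)

```text
t: 0.52
eef_pos: [0.3504, 0.4675, 0.231]
tcp_rot: [-1.349, -2.837, 0.001]
ft_force: [0.9, 0.4, -0.1]
opening: 0.0855
finger_force: 0.0
```

```bash
python3 -c "
from h import *
go(.5945,.032,.2,-4.8)"
```

```text
t 0.52 pos [0.3504 0.4675 0.231 ] yaw 39.1 tilt [-0. -0.] -> xyz [-49.19  -8.56   3.11] twist 0.767 F [ 0.9234  0.4097 -0.0719] open 0.0855 q [-1.2123  0.2811  0.2125  1.8238 -0.0679  1.0443 -0.2906]
```

drive_tool(rows=[{"x":-4,"y":-0.7,"z":0,"twist":0.09},{"x":-8,"y":-1.4,"z":0,"twist":0.18},{"x":-12,"y":-2.1,"z":0,"twist":0.27},{"x":-16,"y":-2.8,"z":0,"twist":0.36},{"x":-20,"y":-3.5,"z":0,"twist":0.45}])

```text
t: 0.93
eef_pos: [0.4504, 0.2906, 0.2313]
tcp_rot: [-1.947, -2.465, 0.0]
ft_force: [0.9, 0.5, 0.3]
opening: 0.0856
finger_force: 0.0
```

```bash
python3 -c "
from h import *
go(.5945,.032,.16,-4.8)"
```

```text
t 0.93 pos [0.4504 0.2906 0.2313] yaw 13.4 tilt [-0.  0.] -> xyz [-28.5    8.04   7.12] twist 0.317 F [0.897  0.4684 0.2978] open 0.0856 q [-1.0246  0.2041  0.383   1.9351 -0.0893  1.0188 -0.3683]
```

drive_tool(rows=[{"x":-4,"y":1.1,"z":0,"twist":0.06},{"x":-8,"y":2.2,"z":0,"twist":0.12},{"x":-12,"y":3.4,"z":0,"twist":0.18},{"x":-16,"y":4.5,"z":0,"twist":0.24},{"x":-20,"y":5.6,"z":0,"twist":0.3}])

```text
t: 1.35
eef_pos: [0.552, 0.1095, 0.2313]
tcp_rot: [-2.292, -2.148, -0.0]
ft_force: [1.0, 0.7, 0.1]
opening: 0.0853
finger_force: 0.0
```

```bash
python3 -c "
from h import *
go(.5945,.032,.16,-4.8)"
```

```text
t 1.35 pos [0.552  0.1095 0.2313] yaw -3.7 tilt [-0.  0.] -> xyz [-7.46  4.74  7.13] twist 0.019 F [1.0059 0.7142 0.0797] open 0.0853 q [-0.7596  0.2656  0.5411  1.8854 -0.1583  1.0326 -0.2173]
```

drive_tool(rows=[{"x":-2.5,"y":1.6,"z":0.5,"twist":0.01},{"x":-5,"y":3.2,"z":1.5,"twist":0.02},{"x":-7,"y":4.5,"z":3,"twist":0.02},{"x":-7.45,"y":4.75,"z":5,"twist":0.02},{"x":-7.45,"y":4.75,"z":7.1,"twist":0.02}])

```text
t: 1.77
eef_pos: [0.5951, 0.0315, 0.1597]
tcp_rot: [2.313, 2.124, 0.0]
ft_force: [-0.3, 0.9, -0.1]
opening: 0.0852
finger_force: 0.0
```

Run:
```python
from h import *
go(.5945,.032,.073,-4.8)
a=r.snapshot("side")[130:330,180:380];b=r.snapshot("top")[120:220,180:330]
o=np.zeros((600,800,3),np.uint8);o[:500,:450]=cv2.resize(a,(500,500),interpolation=2)[:,:450];o[:240,450:800]=cv2.resize(b,(360,240),interpolation=2)[:,:350]
cv2.imwrite("pics/app.png",o)
```

```text
t 1.77 pos [0.5951 0.0315 0.1597] yaw -4.9 tilt [ 0.001 -0.001] -> xyz [ 0.05 -0.07  8.67] twist -0.002 F [-0.3313  0.9225 -0.0582] open 0.0852 q [-0.5813  0.413   0.5385  1.8812 -0.2612  0.9165 -0.005 ]
```

View pics/app.png

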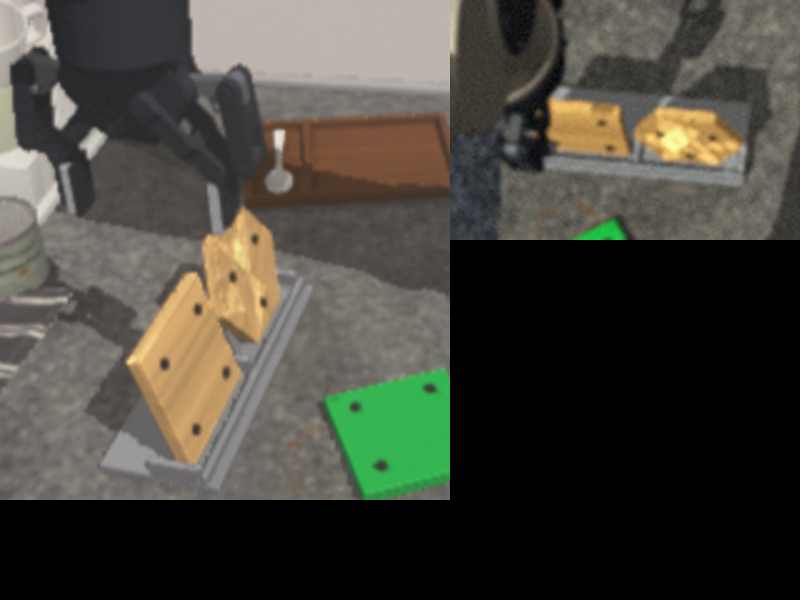

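The open fingers (crop 75,200 and 225,230) straddle the square coaster's top edge, and the hexagonal one is clear. I'm descending now.

drive_tool(rows=[{"x":0.05,"y":0,"z":2.5,"twist":0},{"x":0.05,"y":0,"z":5,"twist":0},{"x":0.05,"y":-0.05,"z":7,"twist":0},{"x":0.05,"y":-0.05,"z":8.2,"twist":0},{"x":0.05,"y":-0.05,"z":8.7,"twist":0}])

```text
t: 2.28
eef_pos: [0.5934, 0.0351, 0.0725]
tcp_rot: [-2.309, -2.129, 0.002]
ft_force: [-0.4, -0.6, 0.3]
opening: 0.0855
finger_force: 0.0
```

drive_tool(rows=[{"x":0,"y":0,"z":0,"twist":0},{"x":0,"y":0,"z":0,"twist":0},{"x":0,"y":0,"z":0,"twist":0},{"x":0,"y":0,"z":0,"twist":0},{"x":0,"y":0,"z":0,"twist":0}], jaw=0, grip_force=20)

```text
t: 2.7
eef_pos: [0.5943, 0.0348, 0.0741]
tcp_rot: [2.31, 2.128, 0.002]
ft_force: [-0.8, 0.7, -0.9]
opening: 0.0257
finger_force: 0.0
```

drive_tool(rows=[{"x":0,"y":0,"z":0,"twist":0},{"x":0,"y":0,"z":0,"twist":0},{"x":0,"y":0,"z":0,"twist":0},{"x":0,"y":0,"z":0,"twist":0}])

```text
t: 3.03
eef_pos: [0.5939, 0.0348, 0.0739]
tcp_rot: [-2.31, -2.128, -0.001]
ft_force: [-2.7, 1.1, 8.9]
opening: 0.0165
finger_force: 19.2
```

drive_tool(rows=[{"x":0,"y":0,"z":-0.4,"twist":0},{"x":0,"y":0,"z":-1.2,"twist":0},{"x":0,"y":0,"z":-2.2,"twist":0},{"x":0,"y":0,"z":-3.6,"twist":0},{"x":0,"y":0,"z":-5,"twist":0}], grip_force=35)

```text
t: 3.45
eef_pos: [0.592, 0.0346, 0.123]
tcp_rot: [-2.309, -2.127, 0.005]
ft_force: [-5.8, -0.4, -1.1]
opening: 0.011
finger_force: 33.2
```

drive_tool(rows=[{"x":0,"y":0,"z":-2,"twist":0},{"x":0,"y":0,"z":-5,"twist":0},{"x":0,"y":0,"z":-7,"twist":0},{"x":0,"y":0,"z":-8,"twist":0},{"x":0,"y":0,"z":-8,"twist":0}], grip_force=60)

```text
t: 3.87
eef_pos: [0.5949, 0.0348, 0.2054]
tcp_rot: [2.31, 2.128, 0.005]
ft_force: [0.0, -0.4, -0.4]
opening: 0.0094
finger_force: 59.9
```

Run:
```python
from h import *
go(.56,-.33,.2,14)
a=r.snapshot("side")[30:330,180:380];b=r.snapshot("top")[120:220,180:330]
o=np.zeros((600,800,3),np.uint8);o[:600,:400]=cv2.resize(a,(400,600),interpolation=2);o[:260,400:790]=cv2.resize(b,(390,260),interpolation=2)
cv2.imwrite("pics/lift.png",o)
```

```text
t 3.87 pos [0.5949 0.0348 0.2054] yaw -4.7 tilt [0.003 0.001] -> xyz [-36.64  -0.49   0.49] twist -0.326 F [ 0.0085 -0.4182 -0.4278] open 0.0094 q [-0.6109  0.3579  0.5632  1.843  -0.225   1.0006 -0.0365]
```

View pics/lift.png

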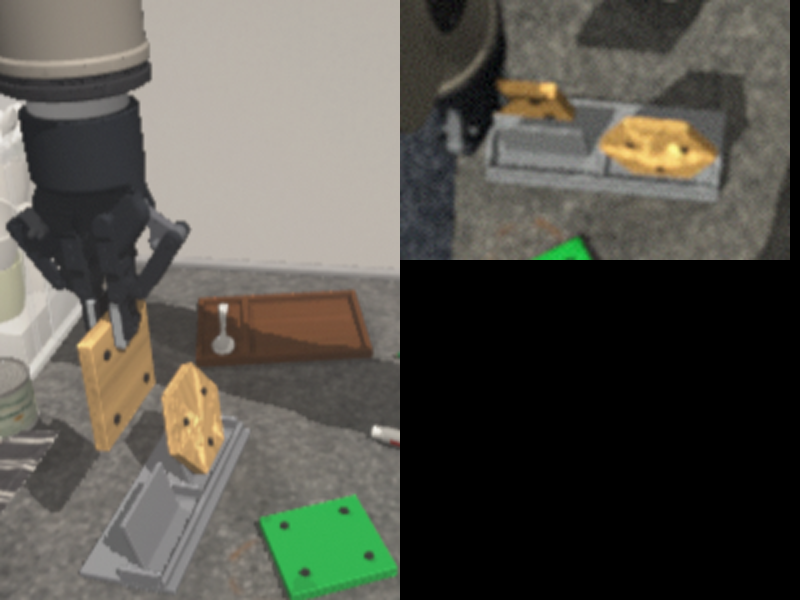

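The coaster is held, looks nearly upright, and has its back towards the robot. The hexagonal one hasn't moved. Next I'll measure the coaster's tilt and bottom height in the hand.

Run:
```python
from h import *
S=r.snapshot("side");s=r.sense();p=s["eef_pos"]
a=np.radians(-4.7);n=np.array([np.cos(a),np.sin(a),0]);e=np.array([-n[1],n[0],0])
for px,off in [((234,206.5),.028),((238.5,239),.028),((253.5,218.5),-.028)]:
    u=dark(S,px);o,d=ray("side",u);k=e@p-.0028+off
    X=o+d*(k-e@o)/(e@d);print(u,X,"n rel",n@(X-p),"z rel",X[2]-p[2])
```

```text
[234.3772 208.2523] [0.5883 0.0605 0.2098] n rel -0.007028565456615987 z rel 0.007758009415688438
[239.4431 240.5252] [0.5885 0.0604 0.1526] n rel -0.006824995377150247 z rel -0.04950721951520226
[253.8569 219.7361] [0.5839 0.0046 0.1526] n rel -0.006804938509358722 z rel -0.04945542714658069
```

drive_tool(rows=[{"x":-1.5,"y":0,"z":0,"twist":-0.02},{"x":-4.5,"y":0,"z":0,"twist":-0.06},{"x":-8,"y":0,"z":0,"twist":-0.1},{"x":-11.5,"y":0,"z":0,"twist":-0.14},{"x":-15,"y":0,"z":0,"twist":-0.18}])

```text
t: 4.43
eef_pos: [0.5805, -0.1161, 0.2017]
tcp_rot: [-2.106, -2.329, 0.003]
ft_force: [1.5, 0.1, -1.4]
opening: 0.0094
finger_force: 59.9
```

```bash
python3 -c "
from h import *
go(.564,-.3251,.15,14)"
```

```text
t 4.43 pos [ 0.5805 -0.1161  0.2017] yaw 5.8 tilt [-0.002 -0.   ] -> xyz [-20.63  -3.73   5.18] twist -0.144 F [ 1.4562  0.0857 -1.4241] open 0.0094 q [-0.357   0.3587  0.5633  1.8511 -0.2243  0.9974  0.4011]
```

drive_tool(rows=[{"x":-3.5,"y":-0.6,"z":0,"twist":-0.03},{"x":-7.5,"y":-1.3,"z":0,"twist":-0.06},{"x":-11.5,"y":-2,"z":0,"twist":-0.1},{"x":-15.5,"y":-2.8,"z":0,"twist":-0.13},{"x":-18.5,"y":-3.4,"z":0.5,"twist":-0.145}])

```text
t: 4.85
eef_pos: [0.5644, -0.3059, 0.1974]
tcp_rot: [-1.936, -2.474, 0.002]
ft_force: [0.4, -0.1, -0.8]
opening: 0.0093
finger_force: 59.9
```

```bash
python3 -c "
from h import *
go(.564,-.3251,.1,14)"
```

```text
t 4.85 pos [ 0.5644 -0.3059  0.1974] yaw 13.9 tilt [-0.001 -0.001] -> xyz [-1.85 -0.49  9.74] twist -0.002 F [ 0.4116 -0.1187 -0.8083] open 0.0093 q [-0.0191  0.4496  0.5583  1.7412 -0.2706  1.0291  0.8783]
```

drive_tool(rows=[{"x":-1,"y":-0.2,"z":1.5,"twist":0},{"x":-1.6,"y":-0.4,"z":4,"twist":0},{"x":-1.85,"y":-0.5,"z":7,"twist":0},{"x":-1.85,"y":-0.5,"z":9,"twist":0},{"x":-1.85,"y":-0.5,"z":9.7,"twist":0}])

```text
t: 5.27
eef_pos: [0.5631, -0.3202, 0.0963]
tcp_rot: [-1.933, -2.469, 0.003]
ft_force: [-0.6, 1.3, -1.6]
opening: 0.0096
finger_force: 59.8
```

Run:
```python
from h import *
go(.564,-.3251,.073,14)
a=r.snapshot("side")[90:230,240:390];b=r.snapshot("top")[130:260,330:450]
o=np.zeros((600,800,3),np.uint8);o[:420,:450]=cv2.resize(a,(450,420),interpolation=2);o[:379,450:800]=cv2.resize(b,(350,379),interpolation=2)
cv2.imwrite("pics/well.png",o)
```

```text
t 5.27 pos [ 0.5631 -0.3202  0.0963] yaw 13.9 tilt [-0.006  0.002] -> xyz [-0.51 -0.01  2.33] twist -0.002 F [-0.6178  1.2743 -1.6092] open 0.0096 q [ 0.0528  0.5763  0.5007  1.7961 -0.3496  0.8651  0.9594]
```

View pics/well.png

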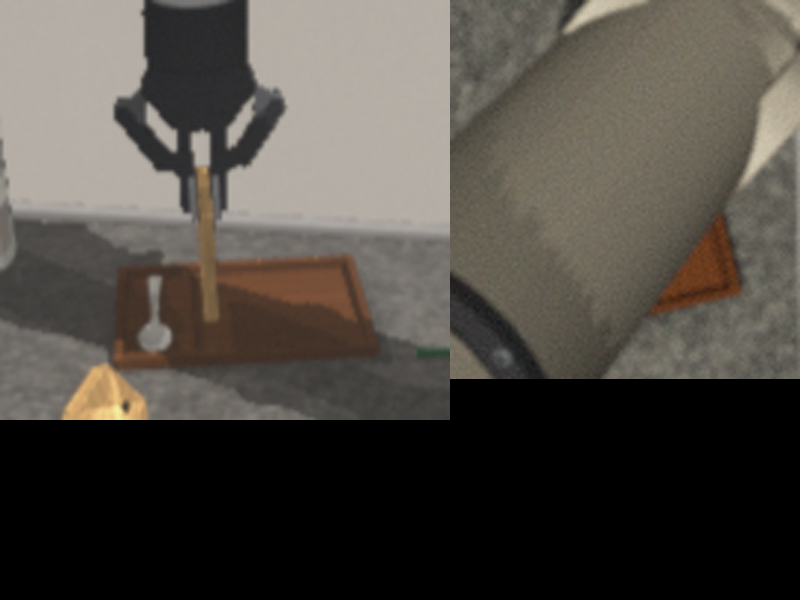

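The coaster is upright over the square well, just on the robot side of the divider (crop 200,320). I'll shift 5 mm further from the divider and descend slowly to contact.

drive_tool(rows=[{"x":-0.3,"y":-0.3,"z":0.8,"twist":0},{"x":-0.3,"y":-0.5,"z":1.5,"twist":0},{"x":-0.3,"y":-0.5,"z":2,"twist":0},{"x":-0.3,"y":-0.5,"z":2.2,"twist":0},{"x":-0.3,"y":-0.5,"z":2.2,"twist":0}])

```text
t: 5.78
eef_pos: [0.5612, -0.3254, 0.0791]
tcp_rot: [-1.936, -2.474, -0.0]
ft_force: [-0.0, 0.3, -0.6]
opening: 0.0095
finger_force: 59.8
```

```bash
python3 -c "
from h import *
go(.5591,-.3263,.071,14)"
```

```text
t 5.78 pos [ 0.5612 -0.3254  0.0791] yaw 13.9 tilt [-0.  0.] -> xyz [-0.04 -0.22  0.81] twist -0.001 F [-0.0372  0.277  -0.5904] open 0.0095 q [ 0.0709  0.5959  0.4879  1.8075 -0.3652  0.8287  0.9806]
```

drive_tool(rows=[{"x":0,"y":-0.2,"z":0.25,"twist":0},{"x":0,"y":-0.2,"z":0.45,"twist":0},{"x":0,"y":-0.2,"z":0.6,"twist":0},{"x":0,"y":-0.2,"z":0.6,"twist":0}])

```text
t: 6.12
eef_pos: [0.5597, -0.3261, 0.0738]
tcp_rot: [1.935, 2.474, 0.001]
ft_force: [-0.2, 2.6, 5.7]
opening: 0.0095
finger_force: 60.6
```

drive_tool(rows=[{"x":0,"y":0,"z":0.1,"twist":0},{"x":0,"y":0,"z":0.1,"twist":0}])

```text
t: 6.28
eef_pos: [0.5601, -0.326, 0.0737]
tcp_rot: [1.935, 2.474, 0.002]
ft_force: [-4.0, 5.1, 20.0]
opening: 0.0097
finger_force: 63.6
```

drive_tool(rows=[{"x":0,"y":0,"z":0.1,"twist":0},{"x":0,"y":0,"z":0.1,"twist":0}])

```text
t: 6.45
eef_pos: [0.5604, -0.326, 0.0737]
tcp_rot: [1.935, 2.473, 0.003]
ft_force: [-7.7, 9.6, 33.9]
opening: 0.0095
finger_force: 66.3
```

drive_tool(rows=[{"x":0,"y":0,"z":-0.2,"twist":0},{"x":0,"y":0,"z":-0.2,"twist":0}])

```text
t: 6.62
eef_pos: [0.5597, -0.3261, 0.074]
tcp_rot: [1.935, 2.473, 0.001]
ft_force: [0.1, 0.0, -1.1]
opening: 0.0096
finger_force: 59.9
```

drive_tool(rows=[{"x":0,"y":0,"z":0,"twist":0},{"x":0,"y":0,"z":0,"twist":0},{"x":0,"y":0,"z":0,"twist":0}], jaw=0.35, grip_force=20)

```text
t: 6.87
eef_pos: [0.5593, -0.326, 0.0731]
tcp_rot: [-1.936, -2.474, 0.0]
ft_force: [0.8, 0.2, 0.1]
opening: 0.0297
finger_force: 0.0
```

Run:
```python
from h import *
go(.5591,-.3263,.071,14)
a=r.snapshot("side")[90:230,240:390]
cv2.imwrite("pics/rel.png",cv2.resize(a,(600,560),interpolation=2))
```

```text
t 6.87 pos [ 0.5593 -0.326   0.0731] yaw 13.9 tilt [-0. -0.] -> xyz [-0.02 -0.02  0.21] twist -0.001 F [0.7559 0.2028 0.1099] open 0.0297 q [ 0.0754  0.6018  0.484   1.8136 -0.3694  0.817   0.9864]
```

View pics/rel.png

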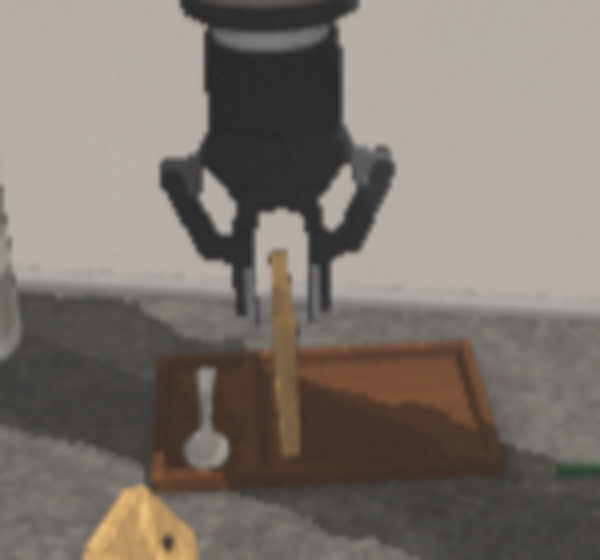

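The coaster stands free and upright in the well (bottom at crop 290,455). I'll tip it over its back edge, towards the robot, onto the robot-side finger.

drive_tool(rows=[{"x":0,"y":-0.5,"z":0,"twist":0},{"x":0,"y":-1.1,"z":0,"twist":0},{"x":0,"y":-1.7,"z":0,"twist":0},{"x":0,"y":-2.3,"z":0,"twist":0},{"x":0,"y":-2.8,"z":0,"twist":0}])

```text
t: 7.33
eef_pos: [0.5311, -0.3332, 0.0734]
tcp_rot: [-1.937, -2.473, 0.0]
ft_force: [-2.5, -0.3, -0.9]
opening: 0.0303
finger_force: 1.3
```

drive_tool(rows=[{"x":0,"y":0,"z":0,"twist":0},{"x":0,"y":0,"z":0,"twist":0}])

```text
t: 7.5
eef_pos: [0.5318, -0.333, 0.0735]
tcp_rot: [1.937, 2.474, 0.0]
ft_force: [-0.2, -0.5, 0.1]
opening: 0.0298
finger_force: 0.1
```

Run:
```python
from h import *
go(.5591,-.3263,.071,14)
a=r.snapshot("side")[90:230,240:390]
cv2.imwrite("pics/tip.png",cv2.resize(a,(600,560),interpolation=2))
```

```text
t 7.5 pos [ 0.5318 -0.333   0.0735] yaw 13.9 tilt [0. 0.] -> xyz [-0.01  2.81  0.25] twist -0.002 F [-0.1592 -0.4895  0.1137] open 0.0298 q [ 0.0944  0.574   0.4872  1.8615 -0.3643  0.7948  1.0164]
```

View pics/tip.png

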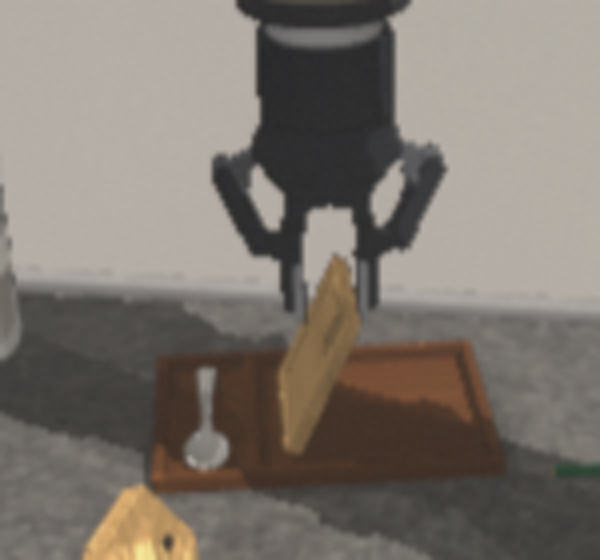

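drive_tool(rows=[{"x":0,"y":0.3,"z":0,"twist":0},{"x":0,"y":0.7,"z":0,"twist":0},{"x":0,"y":1,"z":0.3,"twist":0},{"x":0,"y":1,"z":0.7,"twist":0},{"x":0,"y":1,"z":1,"twist":0}], jaw=0.6)

```text
t: 7.97
eef_pos: [0.5421, -0.33, 0.0627]
tcp_rot: [-1.935, -2.475, 0.0]
ft_force: [0.1, -0.2, -0.9]
opening: 0.0515
finger_force: 0.1
```

drive_tool(rows=[{"x":0,"y":0.4,"z":0.4,"twist":0},{"x":0,"y":0.9,"z":0.9,"twist":0},{"x":0,"y":1.2,"z":1.4,"twist":0},{"x":0,"y":1.2,"z":1.8,"twist":0},{"x":0,"y":1.2,"z":2,"twist":0}], jaw=1)

```text
t: 8.38
eef_pos: [0.5534, -0.3272, 0.0424]
tcp_rot: [-1.935, -2.474, 0.001]
ft_force: [-0.2, -0.7, -0.1]
opening: 0.0857
finger_force: 0.2
```

Run:
```python
from h import *
go(.5591,-.3263,.071,14)
a=r.snapshot("side")[90:230,240:390]
cv2.imwrite("pics/open.png",cv2.resize(a,(600,560),interpolation=2))
```

```text
t 8.38 pos [ 0.5534 -0.3272  0.0424] yaw 13.9 tilt [-0.001  0.   ] -> xyz [-0.05  0.57 -2.86] twist -0.001 F [-0.2408 -0.7264 -0.0664] open 0.0857 q [ 0.0969  0.6362  0.4607  1.8359 -0.3926  0.7614  1.0116]
```

View pics/open.png

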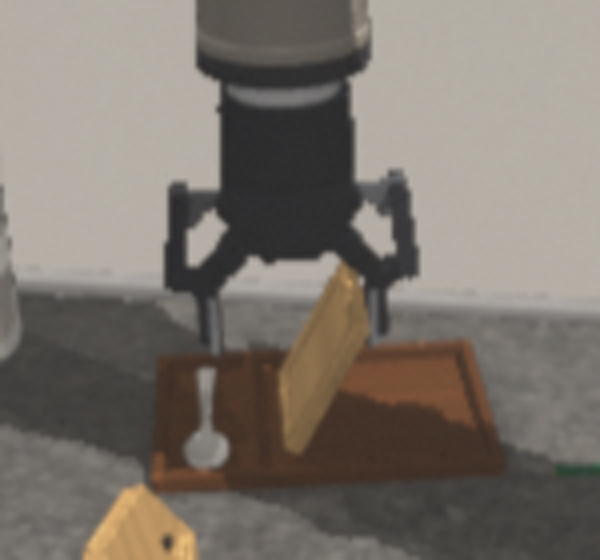

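drive_tool(rows=[{"x":0,"y":-0.4,"z":0.2,"twist":0},{"x":0,"y":-0.8,"z":0.4,"twist":0},{"x":0,"y":-1.2,"z":0.7,"twist":0},{"x":0,"y":-1.6,"z":1,"twist":0},{"x":0,"y":-2,"z":1.3,"twist":0}])

```text
t: 8.85
eef_pos: [0.5334, -0.3325, 0.0301]
tcp_rot: [1.936, 2.474, -0.0]
ft_force: [-0.2, -0.2, -1.3]
opening: 0.085
finger_force: 0.1
```

drive_tool(rows=[{"x":0,"y":-0.3,"z":0.3,"twist":0},{"x":0,"y":-0.7,"z":0.6,"twist":0},{"x":0,"y":-1.1,"z":0.9,"twist":0},{"x":0,"y":-1.4,"z":1.2,"twist":0},{"x":0,"y":-1.6,"z":1.3,"twist":0}])

```text
t: 9.27
eef_pos: [0.5178, -0.3362, 0.0168]
tcp_rot: [-1.936, -2.474, 0.0]
ft_force: [0.3, -0.0, -0.6]
opening: 0.0854
finger_force: 0.2
```

Run:
```python
from h import *
go(.5591,-.3263,.071,14)
a=r.snapshot("side")[90:230,240:390]
cv2.imwrite("pics/low.png",cv2.resize(a,(600,560),interpolation=2))
```

```text
t 9.27 pos [ 0.5178 -0.3362  0.0168] yaw 13.9 tilt [-0.001  0.   ] -> xyz [-0.03  4.24 -5.42] twist -0.002 F [ 0.2856 -0.0297 -0.6154] open 0.0854 q [ 0.1436  0.6394  0.4383  1.9045 -0.4104  0.6873  1.0706]
```

View pics/low.png

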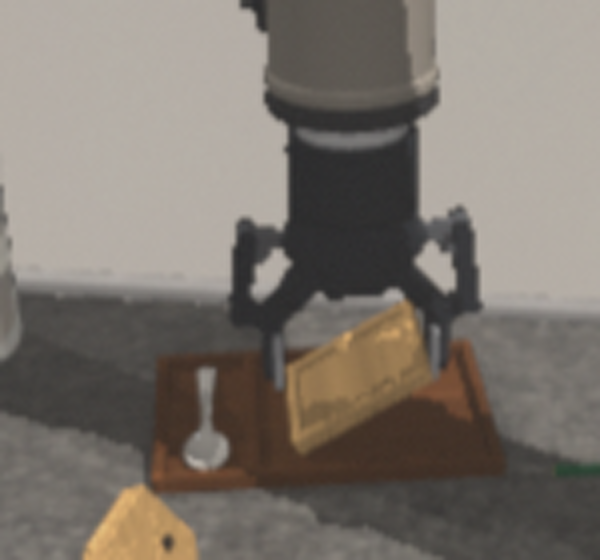

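The coaster leans at about 60°, dish up, on the robot-side finger. I'll let it down the rest of the way, then withdraw upward.

drive_tool(rows=[{"x":0,"y":-0.3,"z":0,"twist":0},{"x":0,"y":-0.6,"z":0.1,"twist":0},{"x":0,"y":-0.9,"z":0.1,"twist":0},{"x":0,"y":-1.2,"z":0.1,"twist":0},{"x":0,"y":-1.5,"z":0.1,"twist":0}])

```text
t: 9.73
eef_pos: [0.5038, -0.3398, 0.0164]
tcp_rot: [1.936, 2.474, 0.0]
ft_force: [-0.3, 0.1, -0.2]
opening: 0.0859
finger_force: 0.0
```

drive_tool(rows=[{"x":0,"y":-0.2,"z":0,"twist":0},{"x":0,"y":-0.4,"z":0,"twist":0},{"x":0,"y":-0.4,"z":-0.5,"twist":0},{"x":0,"y":-0.4,"z":-1.5,"twist":0},{"x":0,"y":-0.4,"z":-3.5,"twist":0}])

```text
t: 10.15
eef_pos: [0.4993, -0.3402, 0.0509]
tcp_rot: [-1.934, -2.472, 0.001]
ft_force: [-1.0, 1.4, 0.1]
opening: 0.0857
finger_force: 0.0
```

Run:
```python
from h import *
go(.5118,-.341,.2,14)
a=r.snapshot("side");cv2.imwrite("pics/done.png",a)
h=cv2.cvtColor(a,40);m=cv2.inRange(h,(8,70,70),(25,255,255));m[:,:285]=0;m[:150]=0;m[215:]=0;m[:,375:]=0
C=max(cv2.findContours(m,0,2)[0],key=cv2.contourArea);print(cv2.contourArea(C),cv2.boundingRect(C),cv2.approxPolyDP(C,3,True)[:,0].tolist())
```

```text
t 10.15 pos [ 0.4993 -0.3402  0.0509] yaw 13.9 tilt [-0.002  0.001] -> xyz [ -0.36   1.16 -14.91] twist -0.001 F [-1.0054  1.3844  0.1471] open 0.0857 q [ 0.1348  0.5751  0.4705  1.9238 -0.3771  0.7326  1.0682]
1887.0 (285, 175, 81, 38) [[357, 175], [285, 179], [301, 180], [294, 182], [293, 190], [294, 197], [301, 198], [299, 205], [290, 208], [285, 204], [285, 212], [346, 205], [317, 204], [352, 201], [354, 194], [357, 205], [365, 204]]
```

Next I'll retreat upward and out of the way, then check the coaster numerically. My picture budget is used up.

drive_tool(rows=[{"x":0,"y":0,"z":-3,"twist":0},{"x":0,"y":0,"z":-7,"twist":0},{"x":2,"y":0,"z":-11,"twist":0},{"x":5,"y":0,"z":-14,"twist":0},{"x":9,"y":0,"z":-15,"twist":0}])

```text
t: 10.62
eef_pos: [0.4802, -0.2581, 0.2052]
tcp_rot: [1.937, 2.466, 0.002]
ft_force: [1.0, 0.8, 0.1]
opening: 0.0852
finger_force: 0.0
```

drive_tool(rows=[{"x":4,"y":0,"z":0,"twist":0},{"x":8,"y":0,"z":0,"twist":0},{"x":12,"y":0,"z":0,"twist":0},{"x":16,"y":0,"z":0,"twist":0},{"x":20,"y":0,"z":0,"twist":0}])

```text
t: 11.03
eef_pos: [0.4303, -0.0602, 0.2015]
tcp_rot: [1.935, 2.473, 0.002]
ft_force: [1.3, 0.4, 0.2]
opening: 0.0856
finger_force: 0.0
```

Run:
```python
from h import *
go(.5118,-.341,.2,14)
th=np.radians(14);R=np.array([[np.cos(th),np.sin(th)],[-np.sin(th),np.cos(th)]])
for n,(x0,x1,y0,y1) in dict(side=(285,375,165,220),top=(340,440,140,250)).items():
    a=r.snapshot(n);cv2.imwrite(f"pics/end_{n}.png",a);c=a[y0:y1,x0:x1];h=cv2.cvtColor(c,40)
    print(n,"median hsv tray/coaster",[np.percentile(h[...,k],[10,30,50,70,90]) for k in range(3)])
    m=cv2.inRange(h,(9,60,90),(28,255,255));m=cv2.morphologyEx(m,cv2.MORPH_OPEN,np.ones((3,3)))
    C=max(cv2.findContours(m,0,2)[0],key=cv2.contourArea)+[x0,y0]
    B=cv2.boxPoints(cv2.minAreaRect(C));print(cv2.contourArea(C),B.tolist())
    Q=cv2.approxPolyDP(cv2.convexHull(C),4,True)[:,0].astype(float)
    W=np.array([plane(n,p,.018) for p in Q])[:,:2];print(Q.tolist(),"well mm",(W-[.5118,-.341])@R.T*1000)
```

```text
t 11.03 pos [ 0.4303 -0.0602  0.2015] yaw 13.9 tilt [0.002 0.   ] -> xyz [-29.22   1.15   0.15] twist -0.002 F [1.3328 0.3957 0.2346] open 0.0856 q [-0.4633  0.0486  0.4751  2.1749 -0.0284  0.9219  0.2712]
side median hsv tray/coaster [array([11., 12., 15., 17., 18.]), array([ 16.,  20.,  67., 111., 118.]), array([ 72.,  80.,  99., 118., 149.])]
1168.0 [[281.59637451171875, 184.13206481933594], [352.96600341796875, 174.74131774902344], [357.09124755859375, 206.09324645996094], [285.72161865234375, 215.48399353027344]]
[[353.0, 175.0], [352.0, 200.0], [335.0, 209.0], [285.0, 210.0], [313.0, 180.0]] well mm [[-63.3241 -62.6815]
 [-43.534   59.6353]
 [  0.0172  93.8317]
 [113.0966  85.6044]
 [ 41.6896 -47.8591]]
top median hsv tray/coaster [array([10., 13., 18., 23., 30.]), array([ 21.,  30.,  44., 151., 182.]), array([ 51.,  59.,  68., 100., 150.])]
1651.5 [[358.88238525390625, 187.5294189453125], [404.5294189453125, 176.11764526367188], [415.88238525390625, 221.5294189453125], [370.2353515625, 232.94119262695312]]
[[406.0, 184.0], [415.0, 221.0], [378.0, 230.0], [365.0, 208.0], [361.0, 187.0]] well mm [[ 44.7666 -45.8296]
 [-45.8751 -44.2542]
 [-46.2369  46.127 ]
 [ 11.5789  63.3653]
 [ 62.708   60.4637]]
```

The top view shows a 91 x 91 mm outline centred in the well (corners at about ±46 mm), which fits a coaster lying flat. The gripper is clear, so I'm handing in.

```bash
python3 -c "
from bench import r
print(r.finish_job())"
```

```text
the job is handed in; nothing more can be done
None
```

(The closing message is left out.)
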